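# Fold the inner cover down and close the bench cooler

## Robot

A 6-joint arm with a two-finger parallel gripper is mounted at the origin on a cart in front of the work surface, level with it; the furniture and walls round the work are solid. World frame = base frame: x ahead of the robot, y to its left, z up, the work surface at z = 0. Lengths are in m, angles in rad, forces in N, time in s.
With the tool pointing down it reaches from about 0.225 to 0.875 m from the base axis. Payload 3.4 kg.
Tool frame: the origin (TCP) lies on the centre line of the jaws, within the pads' length; the fingertips stand 17 mm ahead of it and the grasp point (between the pads) lies 2 mm behind it (manip.finger_overhang is the distance from the TCP to the fingertips, in m); y points along the fingers, x is the direction in which the jaws open and shut, and the axes are right-handed (so a half turn about y gives the same grasp; the last joint's range is limited). The gripper opens to 85 mm and grips with 20 to 120 N. Pads are 22 mm wide; open, the fingers measure 114 mm over their backs; the gripper's body (76 mm by 85 mm) begins 54 mm behind the grasp point. The pads swing forward as they close: fully open they stand 13 mm farther back than shut.
Start: joints at [-1.395, 0.276, 1.505, -0, 1.361, -0.121], TCP at [0.168, -0.55, 0.248] pointing down, gripper open.
Joint ranges: [-2.89, 2.89], [-0.75, 2.08], [0.22, 2.7], [-1.18, 4.32], [0.11, 2.71], [-2.7, 2.7]. Speed limits (rad/s): [2.57, 2.57, 3.14, 3.14, 3.14, 3.14].

## Interface

Orientations are given as a unit quaternion [w, x, y, z].
In Python, from rig import manip gives the robot as it stands.
- The arm moves only by the tool arm_command, never from a script. Its argument "commands" is a list of rows, each a list of 3 entries, a list of its own where there are three numbers: the finger opening in cm, from 0 to 8.54, then the shift along the world's x, y, z in cm, then the turn about the world's z in rad. A call has 1 to 12 rows; each row shifts and turns the commanded pose from where the row before left it; what a row does not reach is not made up. A row lasts 1/10 s, in which the tool goes at most 50 mm and 8.59 degrees, less where a joint would pass 70% of its speed; a pose out of reach is approached as far as the arm can. A call with a gripper value outside its range is refused whole. The fingers move at their own pace and stop on an object; "grip_force" is the grip in N (left out, the last holds). Time passes only in rows, so rows that do not move let the fingers close. It gives the time, the measured TCP pose, the force and the opening at its end, in the units of the state.
- manip.get_state(): the state, without advancing time (a new reading comes with each control period).
- manip.get_image(name): name is "scene" or "top" or "wrist"; returns a dict with "pixels" (400x640x3 uint8, red, green, blue), "range_z" (400x640 float32, m along the optical axis (not along the pixel's ray), 0 where there is no reading), "intrinsics" (3x3 intrinsics, pixels), "R" (3x3) and "t" (3): a world point X has camera coordinates R X + t. Camera axes: x right, y down, z forward; pixel columns grow to the right and rows downward; lengths in m; the calibration is good to about 2 mm. A picture is of the moment at which its call begins.
- manip.sign_off(): hands the job in, once; it reports no verdict.
The state is a dict: "clock": time; "qpos": joint angles; "qd": joint speeds; "effort": joint torques, N m; "position": TCP position; "ee_rot": TCP orientation; "contact_force": force on the tool from outside, world axes, zero at the start; "moment": the same for the moment, N m; "width": finger opening in m.
Only numpy, scipy, OpenCV 4.12 (cv2) and the standard library are available. Lean on these libraries where they do the work, as an engineer would, in place of code of your own. Each camera call takes 0.05 s, during which the arm holds its last target.

## Task

Close up the bench cooler: first push its upright inner flap over with the fingertips until it lies flat on the wells, and only then push the hinged lid shut over it, fully down. Only push, gently: pinch and lift nothing, keep the cooler standing about where it is, and leave the small glassware and tubes beside it undisturbed. Finish with the arm clear.

Things in the scene. Friction and masses are not known exactly. Their poses are not given: they have to be found in the camera images.
- cooler: The bench cooler: a heavy (about 3 kg) pale translucent box, loose on the bench, 160 mm deep (x) by 215 mm wide (y), its open rim 80 mm high. Origin: centre of its underside; x points from its front (robot side) to its rear, where the lid is hinged, y to its left, z up.
- flap (a joint): Angle of the plain grey inner flap, rad: 0 = upright, 1.57 = folded flat over the wells, negative = leaning outward. It folds from the cooler's left (+y) side toward its right (-y). Starts between -0.15 and 0.15. Stiff hinge (0.10 N m): it stays where it is left, so push it all the way down, 1 to 2 N near its free edge. While it stands it is in the lid's way.
- cooler_lid (a joint): Angle of the cooler's lid, rad: 0 = fully shut, grows as it opens to the rear, 1.745 = stop. It starts open between 1.55 and 1.72, standing about upright, and stays there by itself; pushed forward past about 1.1 rad it sinks shut by its own weight in about 2 s. The lid weighs 140 g.
- flap_edge (a point): Free end of the flap plate (base of the tab), on its mid-line, in mid-thickness, 150 mm from the flap hinge. The plate is 4 mm thick and 108 mm wide along the cooler's x (cooler frame x = -62 to +46 mm); a finger tab 40 mm wide in its middle reaches 164 mm from the hinge.
- flap_hinge (a point): Middle of the flap's hinge axis, which runs along the cooler's x at its left rim (cooler frame x = -8, y = +80, z = 78.5 mm). The point turns with the flap.
- lid_rim (a point): Middle of the lid's free (front when shut) edge, on its outer face, 155 mm from the lid hinge; 103 mm above the bench when shut. The lid is a slab 160 mm from hinge to free edge, 215 mm wide, 22 mm thick; its underside lies in the plane of the hinge axis, its outer face 21 mm from it. Open, the outer face looks to the rear.
- lid_hinge (a point): Middle of the lid's hinge axis, which runs along the cooler's y at its rear (cooler frame x = +80, y = 0, z = 82 mm). The point turns with the lid.
- vial_a: Bystander: small brown vial with a dark cap, 28 mm across, 62 mm tall. Origin: centre of its underside.
- beaker: Bystander: small clear beaker, 52 mm across, 68 mm tall. Origin: centre of its underside.
- petri: Bystander: round shallow clear dish with lid, 58 mm across, 16 mm tall. Origin: centre of its underside.
- tube: Bystander: clear conical tube with a screw cap, standing on its skirt, 34 mm across, 116 mm tall. Origin: centre of its underside. The four bystanders stand within 110 mm of the cooler's left and right sides, in any order.

How it is judged:
By the outcome, as a careful person would: the job done as asked, in the order asked, and still so for the second after the job is handed in, with the robot touching nothing.
It also fails if it takes over 58 s, if anything falls off the work surface, if the arm or the gripper's body presses on something with over 40 N, if the wrist force passes 120 N, or if a joint passes its speed limit or range.

## Working session

There is one attempt and no reset: what is moved stays moved. The work goes in short steps, Python scripts to look and compute and a tool call to move; the robot and the scene stay as the last step left them, time stands still between calls to the robot, and variables do not carry over. Pictures are saved under pics/ and viewed, and the job is handed in when it is done.

Besides the shell and the picture viewer there is one more tool, called after "Call:" by a JSON object that holds its "fn" and its "kwargs", one argument or row to a line. arm_command: Moves the arm, as the interface text tells. Its arguments: {"type":"object","properties":{"commands":{"type":"array"},"grip_force":{"type":"number"}},"required":["commands"]}

```bash
mkdir -p pics; ls
python3 - <<'E'
from rig import manip
import cv2,numpy as np
print(manip.get_state(), manip.finger_overhang)
for n in ["scene","top"]:
    d=manip.get_image(n)
    np.savez(f"{n}0.npz",**d)
    cv2.imwrite(f"pics/{n}0.png",d["pixels"][:,:,::-1])
    print(n,d["intrinsics"].tolist(),d["R"].tolist(),d["t"].tolist())
E
```

```text
pics
{'clock': 0.0, 'qpos': array([-1.39502929e+00,  2.76601760e-01,  1.50614697e+00, -5.83934395e-06,
        1.36068147e+00, -1.21000006e-01]), 'qd': array([ 1.39131703e-03, -6.32913141e-06,  1.45381114e-03,  1.86321020e-03,
       -5.42974678e-04, -1.01553646e-03]), 'effort': array([-2.66627707e-03, -4.16778374e+01, -2.45804197e+01, -1.93260153e-04,
        1.08545437e-02, -3.37359239e-06]), 'position': array([ 0.16805258, -0.54937354,  0.2474303 ]), 'ee_rot': array([ 0.56887067, -0.56798033,  0.42105853, -0.42011216]), 'contact_force': array([-0.14893952, -0.47767091,  0.29231545]), 'moment': array([-0.01724906,  0.03452902,  0.02525167]), 'width': 0.08544086711878754} 0.017
scene [[369.778098240982, 0.0, 318.44277616512403], [0.0, 369.778098240982, 199.78437440870724], [0.0, 0.0, 1.0]] [[-0.679335352879927, -0.733720351383839, 0.012566793253678354], [-0.5218524675265133, 0.47099012011210867, -0.7112231076766777], [0.515920033012864, -0.4897170128982215, -0.7028540152933954]] [0.39404521411462895, 0.3516741232046338, 0.7306400046048328]
top [[400.97289928992916, 0.0, 320.3715005142229], [0.0, 400.97289928992916, 201.90385945260778], [0.0, 0.0, 1.0]] [[-0.014632364749967618, -0.999876726855878, -0.005694294846574001], [-0.995824986542645, 0.015085779276636218, -0.0900278592489977], [0.09010266410692097, 0.004353200614769305, -0.9959229686904719]] [0.05934017769932275, 0.5228438823683628, 1.116689255156075]
```

View pics/scene0.png

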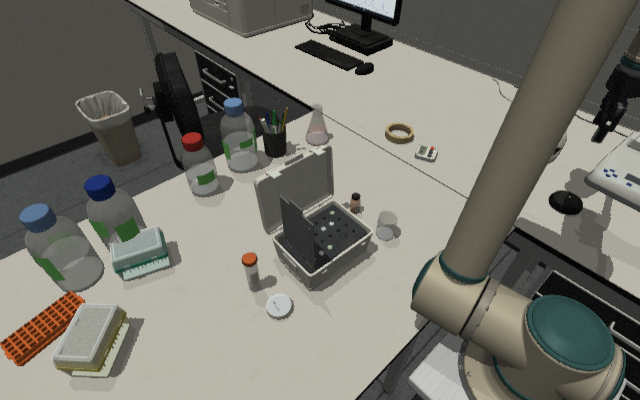

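View pics/top0.png

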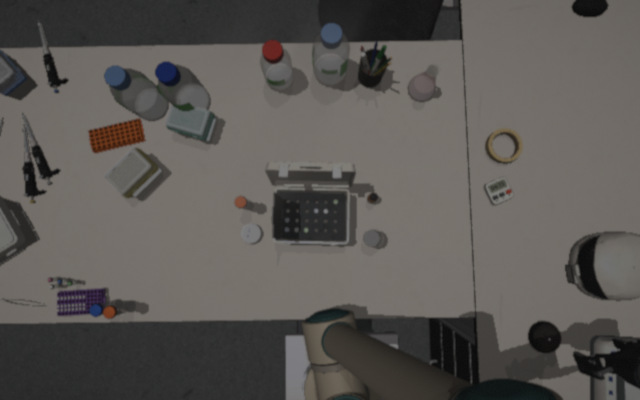

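The scene view shows the cooler around pixel (320,240), its lid upright behind it and the dark flap at (297,228). The tube (252,270) and petri dish (279,306) stand on the left (+y), with the vial (355,202) and beaker (386,226) on the right. Next I'll measure positions from depth.

```bash
cat > h.py <<'E'
import numpy as np,cv2
def cloud(d):
    z=d["range_z"].astype(float);K=d["intrinsics"]
    v,u=np.mgrid[:z.shape[0],:z.shape[1]]
    P=np.stack([(u-K[0,2])/K[0,0]*z,(v-K[1,2])/K[1,1]*z,z],-1)
    W=(P-d["t"])@d["R"]
    W[z<=0]=np.nan
    return W
def proj(d,X):
    c=d["R"]@np.array(X)+d["t"];p=d["intrinsics"]@c;return p[:2]/p[2]
E
python3 - <<'E'
from h import *
for n in ["scene","top"]:
    d=np.load(n+"0.npz");W=cloud(d)
    np.set_printoptions(precision=3,suppress=True)
    if n=="scene":
        pts=dict(flapTopL=(285,198),flapmid=(297,225),flaplow=(300,250),lid=(295,180),lidtopL=(257,185),lidtopR=(330,152),tube=(250,258),petri=(279,304),vial=(355,196),beaker=(386,215),bench=(330,320))
    else: pts=dict(tube=(241,202),petri=(251,233),vial=(373,198),beaker=(374,239),rimfl=(275,240),rimfr=(346,240),lid=(310,170))
    for k,(u,v) in pts.items(): print(n,k,W[v,u],d["pixels"][v,u])
d=np.load("scene0.npz");im=cv2.resize(d["pixels"][130:330,220:420][:,:,::-1],None,fx=3,fy=3,interpolation=cv2.INTER_CUBIC);cv2.imwrite("pics/sc_crop.png",im)
d=np.load("top0.npz");im=cv2.resize(np.clip(d["pixels"][140:270,220:400][:,:,::-1].astype(int)*2,0,255).astype(np.uint8),None,fx=4,fy=4,interpolation=cv2.INTER_CUBIC);cv2.imwrite("pics/top_crop.png",im)
E
```

```text
scene flapTopL [0.585 0.107 0.142] [84 83 78]
scene flapmid [0.472 0.163 0.183] [48 49 48]
scene flaplow [0.467 0.162 0.103] [47 47 46]
scene lid [0.586 0.073 0.179] [83 81 77]
scene lidtopL [0.58  0.18  0.232] [109 108 100]
scene lidtopR [ 0.575 -0.029  0.215] [73 73 67]
scene tube [0.515 0.261 0.115] [181  92  51]
scene petri [0.437 0.252 0.015] [191 195 192]
scene vial [ 0.531 -0.089  0.061] [38 41 38]
scene beaker [ 0.435 -0.108  0.047] [147 145 136]
scene bench [ 0.339  0.189 -0.001] [187 183 171]
top tube [0.518 0.258 0.118] [123  76  56]
top petri [0.438 0.25  0.016] [120 120 121]
top vial [ 0.529 -0.094  0.059] [33 32 32]
top beaker [ 0.416 -0.101  0.003] [91 89 89]
top rimfl [0.418 0.174 0.08 ] [109 109 106]
top rimfr [ 0.415 -0.016  0.078] [96 96 94]
top lid [0.579 0.074 0.237] [94 91 86]
```

View pics/sc_crop.png

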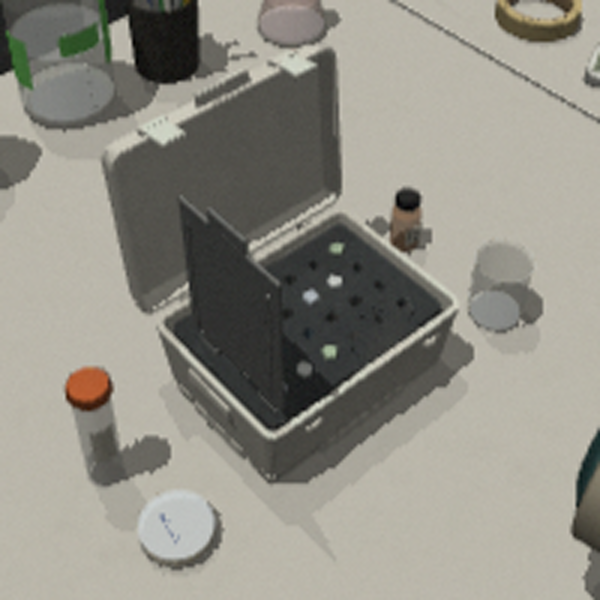

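View pics/top_crop.png

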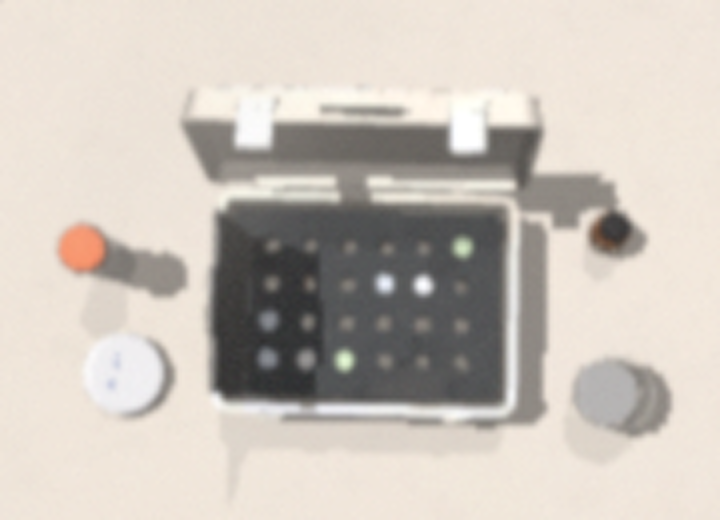

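Run:
```python
from h import *
np.set_printoptions(precision=4,suppress=True)
d=np.load("top0.npz");W=cloud(d)
m=(W[...,2]>0.073)&(W[...,2]<0.09)&(W[...,0]>0.38)&(W[...,0]<0.57)&(W[...,1]>-0.07)&(W[...,1]<0.2)
p=W[m];br=d["pixels"][m].max(1)
print(m.sum()); print(cv2.minAreaRect(p[:,:2].astype(np.float32)), p.min(0),p.max(0))
# front rim line & right rim
f=p[p[:,0]<0.43]; 
A=np.polyfit(f[:,1],f[:,0],1); print("front slope dx/dy",A, len(f))
for q in np.linspace(-0.03,0.17,9):
    s=f[abs(f[:,1]-q)<0.013]; 
    if len(s): print(q,s[:,0].min(),s[:,0].max())
r=p[p[:,1]<-0.015]; A=np.polyfit(r[:,0],r[:,1],1); print("right slope dy/dx",A,r[:,1].min(),len(r))
d2=np.load("scene0.npz");V=cloud(d2)
dark=d2["pixels"].max(-1)<60
m=dark&(V[...,2]>0.1)&(V[...,2]<0.26)&(V[...,0]>0.40)&(V[...,0]<0.54)&(V[...,1]>0.1)&(V[...,1]<0.21)
q=V[m];print("flap",m.sum(),q.min(0),q.max(0))
c=np.median(q,0);u,s,vt=np.linalg.svd(q-c);print(c,vt[2],s)
for z in np.arange(.1,.25,.02):
    k=q[abs(q[:,2]-z)<.01]; 
    if len(k): print(z,np.median(k,0),k[:,0].min(),k[:,0].max())
# lid inner face / outer
m=(V[...,2]>0.11)&(V[...,2]<0.22)&(V[...,0]>0.54)&(V[...,0]<0.66)&(V[...,1]>-0.06)&(V[...,1]<0.2)
q=V[m]
for z in np.arange(.11,.26,.02):
    k=q[abs(q[:,2]-z)<.01]
    if len(k): print("lid",z,np.median(k,0),k.min(0),k.max(0))
m=(W[...,2]>0.2)&(W[...,0]>0.54)&(W[...,0]<0.68)&(W[...,1]>-0.09)&(W[...,1]<0.22)
k=W[m];print("lidtop",k.min(0),k.max(0),cv2.minAreaRect(k[:,:2].astype(np.float32)))
# all objects tops
for n,(x,y),(zl,zh) in [("tube",(.515,.26),(.1,.13)),("petri",(.437,.251),(.01,.03)),("vial",(.529,-.092),(.05,.08)),("beaker",(.43,-.105),(.01,.08))]:
  for D,U in((d,W),(d2,V)):
    m=(abs(U[...,0]-x)<.05)&(abs(U[...,1]-y)<.045)&(U[...,2]>zl)&(U[...,2]<zh);k=U[m]
    if len(k):print(n,len(k),(k.min(0)+k.max(0))/2,k.min(0),k.max(0))
```

```text
3240
((0.48981809616088867, 0.07543477416038513), (0.2052464783191681, 0.16263115406036377), 88.49620056152344) [ 0.4071 -0.0291  0.073 ] [0.57   0.1799 0.0899]
front slope dx/dy [0.0083 0.4186] 439
-0.03 0.4096773773718288 0.4283849422945296
-0.0049999999999999975 0.4070888286995664 0.42879528695444513
0.020000000000000004 0.4074179413251059 0.42915205185506
0.04500000000000001 0.40772881324462545 0.42951507801674516
0.07 0.4081569762259702 0.42983281039022897
0.095 0.41118519842508044 0.42998823126984437
0.12000000000000002 0.41154225800846533 0.427947175376333
0.14500000000000002 0.41191344085073106 0.42823981766082964
0.17 0.41229003311882706 0.42823144597145685
right slope dy/dx [-0.0186 -0.0124] -0.029053934265197992 147
flap 1192 [0.4211 0.1586 0.1002] [0.5292 0.1675 0.2393]
[0.4702 0.1629 0.1699] [ 0.0317  0.9992 -0.0253] [1.3041 1.0633 0.027 ]
0.1 [0.4713 0.1611 0.105 ] 0.42155668160761717 0.526535878032248
0.12000000000000001 [0.4678 0.1616 0.1198] 0.4217692737265994 0.5290625790891028
0.14 [0.4695 0.162  0.1405] 0.4218765363296241 0.5263766488968912
0.16000000000000003 [0.
[... 1008 characters left out ...]
921973705291748), 88.03009033203125)
tube 122 [0.5198 0.2602 0.1103] [0.5051 0.2453 0.1018] [0.5345 0.2751 0.1189]
tube 192 [0.5173 0.2615 0.1093] [0.5021 0.245  0.1   ] [0.5325 0.278  0.1185]
petri 330 [0.44   0.252  0.0164] [0.4128 0.2242 0.0102] [0.4671 0.2797 0.0226]
petri 514 [0.438  0.2533 0.0143] [0.4087 0.2242 0.0103] [0.4673 0.2823 0.0182]
vial 52 [ 0.5358 -0.095   0.0606] [ 0.5259 -0.1048  0.0545] [ 0.5456 -0.0853  0.0666]
vial 53 [ 0.5318 -0.0936  0.0587] [ 0.5213 -0.1046  0.0524] [ 0.5424 -0.0825  0.065 ]
beaker 130 [ 0.4207 -0.0928  0.0403] [ 0.3951 -0.1178  0.011 ] [ 0.4464 -0.0678  0.0696]
beaker 504 [ 0.4191 -0.0915  0.0399] [ 0.3933 -0.1179  0.0104] [ 0.4449 -0.065   0.0694]
```

Run:
```python
from scipy.spatial.transform import Rotation as R
print(R.from_quat([0.56887067, -0.56798033,  0.42105853, -0.42011216],scalar_first=True).as_matrix().round(3))
```

```text
[[ 0.292 -0.     0.956]
 [-0.956  0.002  0.292]
 [-0.002 -1.     0.   ]]
```

Call:
{"fn": "arm_command", "kwargs": {
  "commands": [
    [0, [0, 0, 3], 0],
    [0, [2, 3, 3], 0],
    [0, [2, 4, 1], 0],
    [0, [2, 4.5, 0], 0],
    [0, [2, 4.5, 0], 0],
    [0, [2, 4.5, 0], 0],
    [0, [2, 4.5, 0], 0],
    [0, [2, 4.5, 0], 0],
    [0, [2, 4.5, 0], 0],
    [0, [2, 4.5, 0], 0]
  ],
  "grip_force": 20
}}

```text
clock: 1.1
position: [0.3483, -0.1629, 0.3182]
ee_rot: [0.568, -0.568, 0.421, -0.421]
contact_force: [1.2, -0.3, 0.5]
width: -0.0003
```

Call:
{"fn": "arm_command", "kwargs": {
  "commands": [
    [0, [0, 4.5, 0], -0.1],
    [0, [0, 4.5, 0], -0.1],
    [0, [0, 4.5, 0], -0.1],
    [0, [0, 4.5, 0], 0],
    [0, [0, 4.5, 0], 0],
    [0, [0, 4.5, 0], 0],
    [0, [2, 4.5, 0], 0],
    [0, [3, 4.5, 0], 0],
    [0, [3, 3, 0], 0],
    [0, [3.5, 0, -2], 0],
    [0, [0, 0, -3], 0],
    [0, [0, 0, -2], 0]
  ]
}}

```text
clock: 2.3
position: [0.4608, 0.2213, 0.2456]
ee_rot: [0.498, -0.501, 0.501, -0.5]
contact_force: [0.6, 0.3, -0.2]
width: -0.0001
```

Run:
```python
from rig import manip
from h import *
s=manip.get_state();print(s["clock"],s["position"].round(4),s["contact_force"].round(2),s["qpos"].round(2))
d=manip.get_image("scene");W=cloud(d);np.savez("s1.npz",**d)
cv2.imwrite("pics/s1.png",cv2.resize(d["pixels"][80:330,180:480][:,:,::-1],None,fx=2.4,fy=2.4))
```

```text
2.3 [0.4608 0.2213 0.2456] [ 0.57  0.31 -0.21] [ 0.31  0.18  1.64 -0.    1.32  1.88]
```

View pics/s1.png

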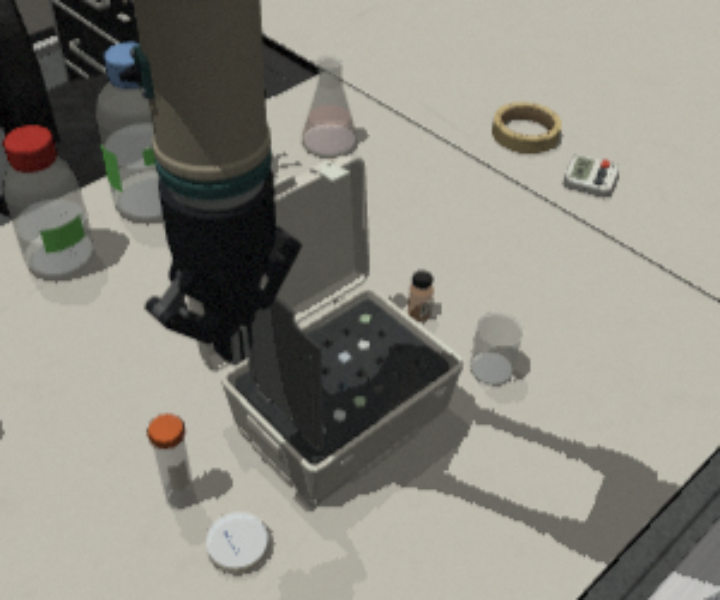

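The gripper is on the flap's +y side, with the fingertips at about (235,350) in the crop, left of the flap's top. The flap is still upright at (285,370). Now I'll lower it and start the push.

Call:
{"fn": "arm_command", "kwargs": {
  "commands": [
    [0, [0, 0, -1.5], 0],
    [0, [0, 0, -1], 0],
    [0, [0, -2, 0], 0],
    [0, [0, -1.2, 0], 0],
    [0, [0, -1, 0], 0],
    [0, [0, -0.5, 0], 0],
    [0, [0, -0.8, -0.05], 0],
    [0, [0, -0.8, -0.05], 0],
    [0, [0, -0.9, -0.1], 0]
  ]
}}

```text
clock: 3.25
position: [0.4609, 0.1488, 0.2214]
ee_rot: [0.5, -0.499, 0.5, -0.5]
contact_force: [-0.0, 0.8, -0.7]
width: -0.0001
```

```bash
cat > look.py <<'E'
import sys
from rig import manip
from h import *
s=manip.get_state();print(s["clock"],s["position"].round(4),s["contact_force"].round(2),s["moment"].round(2))
d=manip.get_image("scene");np.savez(sys.argv[1]+".npz",**d)
cv2.imwrite(f"pics/{sys.argv[1]}.png",cv2.resize(d["pixels"][80:330,180:480][:,:,::-1],None,fx=2.4,fy=2.4))
E
python3 look.py s2
```

```text
3.25 [0.4609 0.1488 0.2214] [-0.01  0.76 -0.67] [ 0.14  0.03 -0.04]
```

View pics/s2.png

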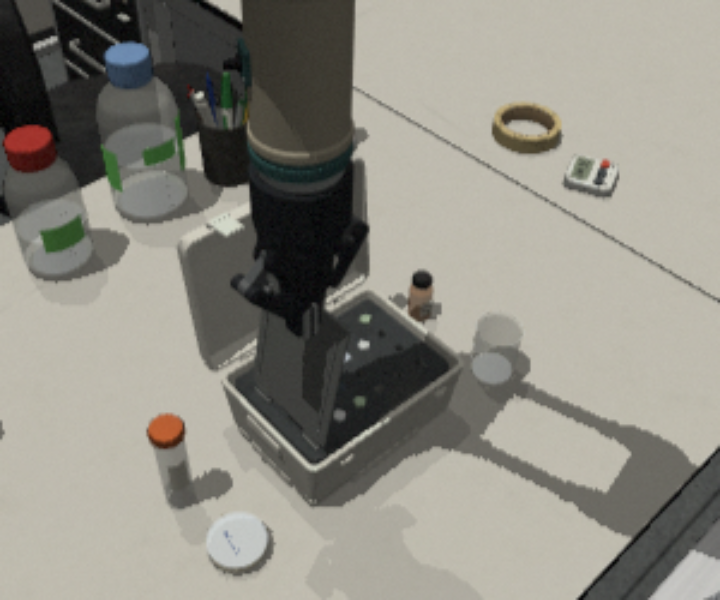

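The fingertips are touching the flap's top at about (308,325), and it now leans right by about 0.2 rad. I'll carry on along the arc.

Call:
{"fn": "arm_command", "kwargs": {
  "commands": [
    [0, [0, -1.2, -0.5], 0],
    [0, [0, -1.2, -0.5], 0],
    [0, [0, -1.1, -0.6], 0],
    [0, [0, -1.1, -0.6], 0],
    [0, [0, -1.0, -0.8], 0],
    [0, [0, -1.0, -0.8], 0],
    [0, [0, -0.8, -1.0], 0],
    [0, [0, -0.8, -1.0], 0],
    [0, [0, -0.6, -1.1], 0],
    [0, [0, -0.6, -1.1], 0]
  ]
}}

```text
clock: 4.3
position: [0.4608, 0.0548, 0.1403]
ee_rot: [0.499, -0.5, 0.501, -0.5]
contact_force: [-0.2, 1.5, 0.2]
width: -0.0002
```

```bash
python3 look.py s3
```

```text
4.3 [0.4608 0.0548 0.1403] [-0.2   1.52  0.19] [ 0.08 -0.01  0.04]
```

View pics/s3.png

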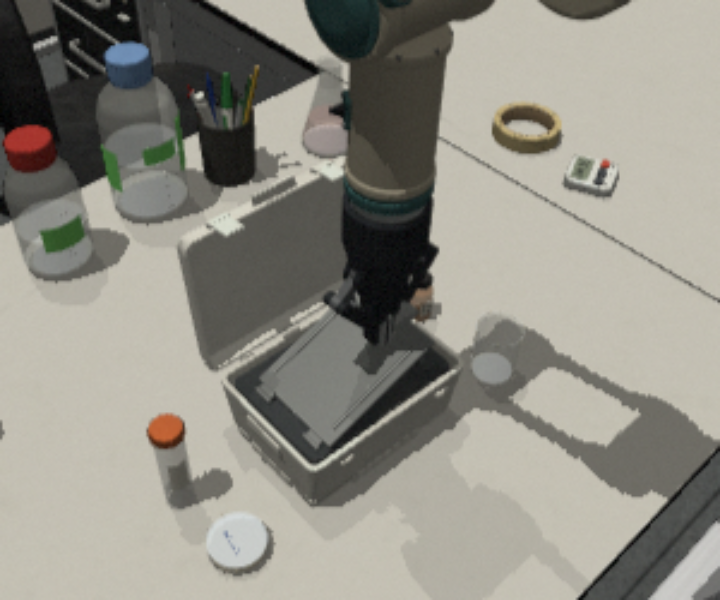

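The flap is mostly folded, with the fingertips on its upper face at (378,340). I'll continue down.

Call:
{"fn": "arm_command", "kwargs": {
  "commands": [
    [0, [0, -0.4, -1.2], 0],
    [0, [0, -0.3, -1.2], 0],
    [0, [0, -0.1, -0.7], 0],
    [0, [0, -0.1, -0.5], 0],
    [0, [0, 0, -0.3], 0],
    [0, [0, 0, 0], 0]
  ]
}}

```text
clock: 4.95
position: [0.4608, 0.0463, 0.1021]
ee_rot: [0.499, -0.5, 0.501, -0.5]
contact_force: [-1.3, -0.1, 0.5]
width: -0.0001
```

```bash
python3 look.py s4
```

```text
4.95 [0.4608 0.0463 0.1021] [-1.28 -0.05  0.51] [ 0.01 -0.   -0.02]
```

View pics/s4.png

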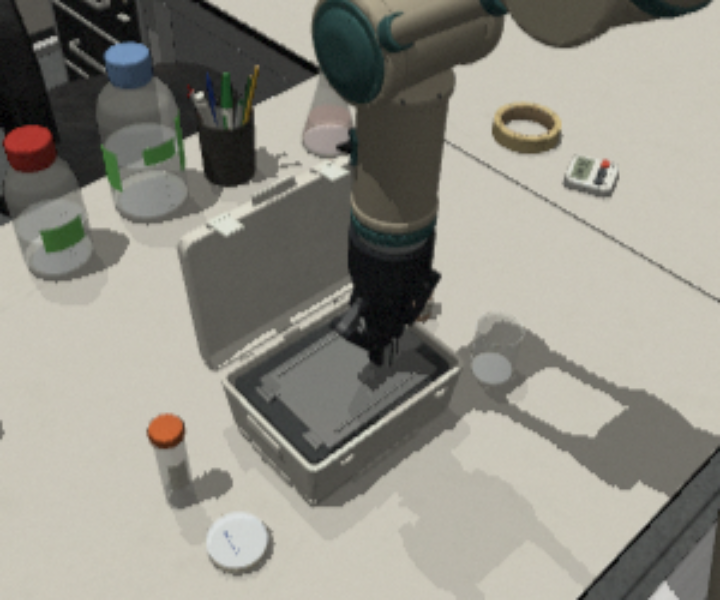

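The flap is nearly flat. I'll press down in small steps and watch the force.

Call:
{"fn": "arm_command", "kwargs": {
  "commands": [
    [0, [0, 0, -0.2], 0],
    [0, [0, 0, -0.2], 0],
    [0, [0, 0, 0], 0]
  ]
}}

```text
clock: 5.3
position: [0.4609, 0.0463, 0.0983]
ee_rot: [-0.5, 0.5, -0.5, 0.501]
contact_force: [-0.3, 0.0, -0.7]
width: -0.0001
```

Call:
{"fn": "arm_command", "kwargs": {
  "commands": [
    [0, [0, 0, -0.15], 0],
    [0, [0, 0, 0], 0]
  ]
}}

```text
clock: 5.5
position: [0.461, 0.0462, 0.0974]
ee_rot: [-0.5, 0.499, -0.5, 0.501]
contact_force: [-1.2, 0.7, 5.1]
width: -0.0002
```

Contact at 5 N with the fingertips at z = 0.0804, which matches the height of a flat flap. I'll retreat upward and check it with the camera.

Call:
{"fn": "arm_command", "kwargs": {
  "commands": [
    [0, [0, 0, 2], 0],
    [0, [0, 0, 4], 0],
    [0, [0, 0.5, 4.5], 0],
    [0, [0, 0.5, 4.5], 0],
    [0, [0, 0.5, 4.5], 0],
    [0, [0, 0.5, 4.0], 0],
    [0, [0, 0, 0], 0]
  ]
}}

```text
clock: 6.2
position: [0.4636, 0.0667, 0.3377]
ee_rot: [-0.503, 0.497, -0.497, 0.503]
contact_force: [-0.5, 0.6, 1.1]
width: -0.0
```

```bash
python3 look.py s5
python3 - <<'E'
from h import *
np.set_printoptions(precision=4,suppress=True)
d=np.load("s5.npz");V=cloud(d)
m=(V[...,2]>0.06)&(V[...,2]<0.12)&(V[...,0]>0.43)&(V[...,0]<0.52)&(V[...,1]>-0.01)&(V[...,1]<0.15)
q=V[m]
for y in np.arange(0,.16,.02):
    k=q[abs(q[:,1]-y)<.01]; print(y.round(2),len(k),np.median(k[:,2]).round(4),np.percentile(k[:,2],[5,95]).round(4))
E
```

```text
6.2 [0.4636 0.0667 0.3377] [-0.53  0.58  1.06] [-0.05 -0.01  0.02]
0.0 185 0.0766 [0.0735 0.0807]
0.02 217 0.0797 [0.0779 0.0817]
0.04 227 0.0799 [0.0779 0.0817]
0.06 235 0.0799 [0.078  0.0818]
0.08 247 0.0798 [0.078  0.0818]
0.1 249 0.0799 [0.078 0.082]
0.12 264 0.0798 [0.0779 0.0819]
0.14 281 0.0797 [0.0777 0.0822]
```

View pics/s5.png

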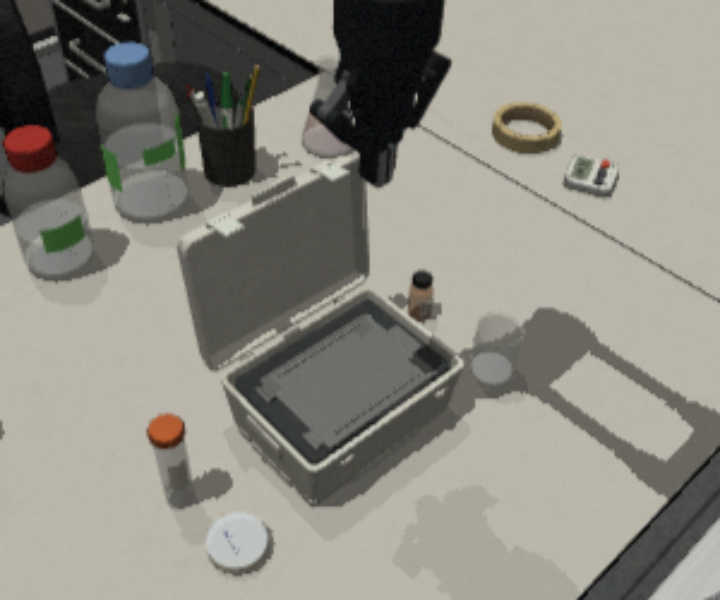

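The flap is flat: depth is 0.080 m along its whole length, and the 0.077 at y=0 is the tab edge. The lid is still open. Next I'll go over the lid to its rear.

Call:
{"fn": "arm_command", "kwargs": {
  "commands": [
    [0, [4.5, 0.3, 0], 0],
    [0, [4.5, 0.3, 0], 0],
    [0, [4.5, 0, 0], 0],
    [0, [4, 0, 0], 0],
    [0, [1.5, 0, 0], 0],
    [0, [0, 0, -3], 0],
    [0, [0, 0, -3], 0],
    [0, [0, 0, -3], 0],
    [0, [0, 0, -2.5], 0],
    [0, [0, 0, 0], 0]
  ]
}}

```text
clock: 7.25
position: [0.6473, 0.072, 0.2104]
ee_rot: [0.496, -0.503, 0.504, -0.497]
contact_force: [0.5, -0.9, -0.3]
width: 0.0004
```

```bash
python3 look.py s6
```

```text
7.25 [0.6473 0.072  0.2104] [ 0.55 -0.9  -0.34] [-0.02 -0.    0.01]
```

View pics/s6.png

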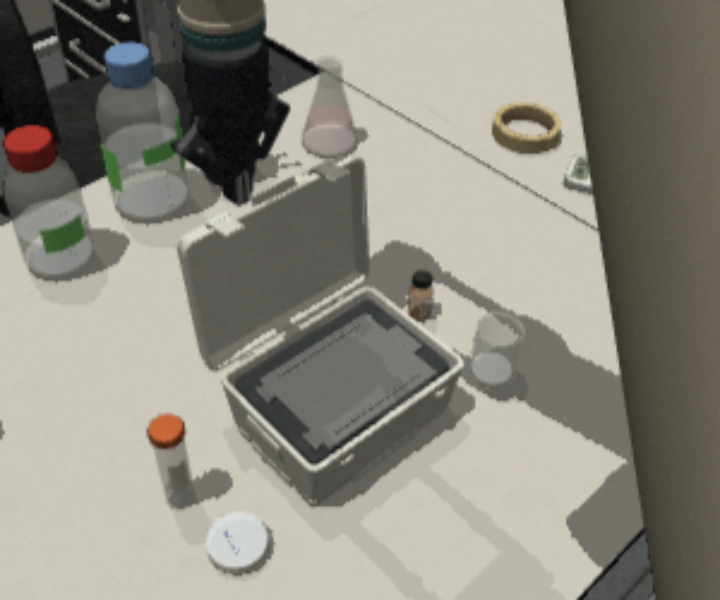

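The gripper is behind the lid, with the tips at (238,190) just above and behind its top edge. I'll raise 8 mm and pull toward −x.

Call:
{"fn": "arm_command", "kwargs": {
  "commands": [
    [0, [0, 0, 0.8], 0],
    [0, [-2, 0, 0.2], 0],
    [0, [-1, 0, 0], 0],
    [0, [-0.7, 0, 0], 0],
    [0, [-0.7, 0, 0], 0],
    [0, [-0.7, 0, 0], 0],
    [0, [-0.7, 0, 0], 0],
    [0, [0, 0, 0], 0]
  ]
}}

```text
clock: 8.1
position: [0.5919, 0.0722, 0.2269]
ee_rot: [0.499, -0.5, 0.501, -0.5]
contact_force: [-0.6, -0.2, -0.2]
width: -0.0
```

```bash
python3 look.py s7
```

```text
8.1 [0.5919 0.0722 0.2269] [-0.57 -0.23 -0.22] [ 0.02 -0.02 -0.04]
```

View pics/s7.png

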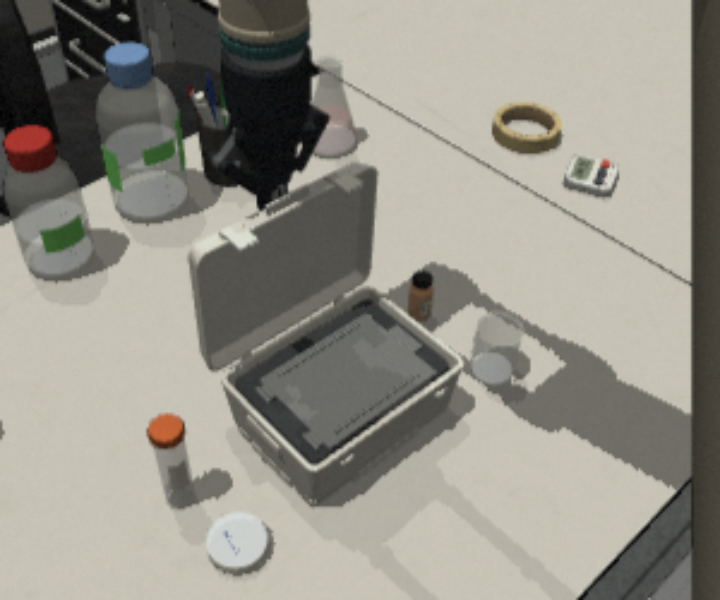

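The lid has started forward, its top edge now at (285,205), with the tips behind it. I'll continue.

Call:
{"fn": "arm_command", "kwargs": {
  "commands": [
    [0, [-0.7, 0, -0.1], 0],
    [0, [-0.7, 0, -0.1], 0],
    [0, [-0.7, 0, -0.1], 0],
    [0, [-0.7, 0, -0.1], 0],
    [0, [-0.7, 0, -0.1], 0],
    [0, [-0.7, 0, -0.1], 0],
    [0, [-0.7, 0, -0.1], 0],
    [0, [-0.7, 0, -0.1], 0],
    [0, [-0.6, 0, 0], 0]
  ]
}}

```text
clock: 9.05
position: [0.53, 0.0722, 0.2186]
ee_rot: [0.499, -0.5, 0.501, -0.5]
contact_force: [-0.8, -0.0, 0.1]
width: -0.0002
```

```bash
python3 look.py s8
```

```text
9.05 [0.53   0.0722 0.2186] [-0.79 -0.    0.11] [-0.01 -0.04 -0.04]
```

View pics/s8.png

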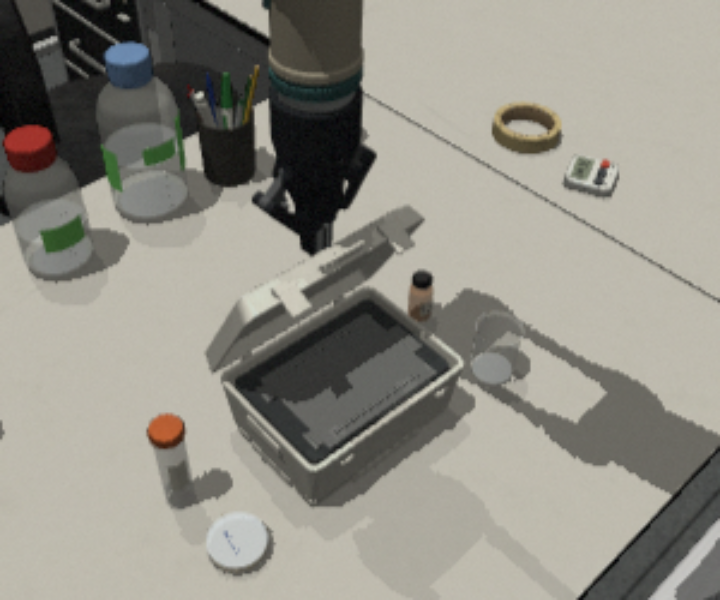

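The lid is at about 45–50° and falling on its own. I'll lift clear and let it sink.

Call:
{"fn": "arm_command", "kwargs": {
  "commands": [
    [0, [0, 0, 1], 0],
    [0, [-1, 0, 1], 0],
    [0, [-2, 0, 0], 0],
    [0, [-2, 0, 0], 0],
    [0, [-2, 0, 0], 0],
    [0, [-2, 0, 0], 0],
    [0, [0, 0, 0], 0],
    [0, [0, 0, 0], 0],
    [0, [0, 0, 0], 0],
    [0, [0, 0, 0], 0],
    [0, [0, 0, 0], 0],
    [0, [0, 0, 0], 0]
  ]
}}

```text
clock: 10.3
position: [0.4413, 0.0722, 0.2386]
ee_rot: [0.499, -0.5, 0.501, -0.5]
contact_force: [0.0, 0.1, -0.3]
width: 0.0002
```

Call:
{"fn": "arm_command", "kwargs": {
  "commands": [
    [0, [0, 0, 0], 0],
    [0, [0, 0, 0], 0],
    [0, [0, 0, 0], 0],
    [0, [0, 0, 0], 0],
    [0, [0, 0, 0], 0],
    [0, [0, 0, 0], 0],
    [0, [0, 0, 0], 0],
    [0, [0, 0, 0], 0],
    [0, [0, 0, 0], 0],
    [0, [0, 0, 0], 0]
  ]
}}

```text
clock: 11.3
position: [0.4409, 0.0722, 0.2388]
ee_rot: [-0.499, 0.5, -0.5, 0.501]
contact_force: [-1.1, -0.0, 0.2]
width: -0.0001
```

```bash
python3 look.py s9
cat > lidz.py <<'E'
import sys
from h import *
d=np.load(sys.argv[1]+".npz");V=cloud(d)
m=(V[...,2]>0.085)&(V[...,2]<0.14)&(V[...,0]>0.40)&(V[...,0]<0.56)&(V[...,1]>0.0)&(V[...,1]<0.17)
q=V[m]
for x in np.arange(.4,.57,.02):
    k=q[abs(q[:,0]-x)<.01]; print(x.round(2),len(k),np.median(k[:,2]).round(4) if len(k) else '',np.percentile(k[:,2],[5,95]).round(4) if len(k) else '')
E
python3 lidz.py s9
```

```text
11.3 [0.4409 0.0722 0.2388] [-1.15 -0.02  0.17] [ 0.    0.03 -0.06]
0.4 410 0.0954 [0.0872 0.1029]
0.42 531 0.1027 [0.0995 0.1053]
0.44 498 0.1014 [0.0991 0.104 ]
0.46 495 0.1009 [0.0989 0.1037]
0.48 454 0.1007 [0.0988 0.1028]
0.5 454 0.1009 [0.0991 0.1036]
0.52 439 0.1009 [0.099  0.1035]
0.54 457 0.101 [0.0989 0.1046]
0.56 120 0.1012 [0.0987 0.104 ]
```

View pics/s9.png

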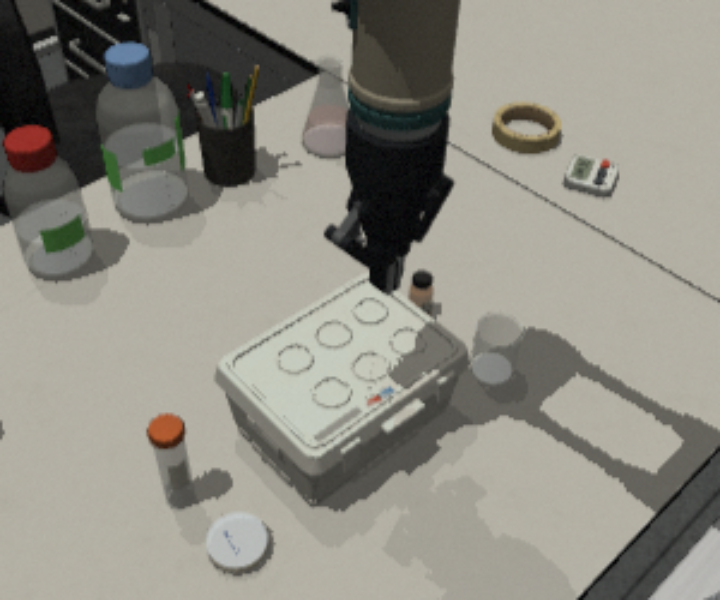

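The lid is level, with its top at z = 0.101–0.103 m. I'll press gently near its front edge to confirm it's fully down.

Call:
{"fn": "arm_command", "kwargs": {
  "commands": [
    [0, [-1, 0, -3], 0],
    [0, [0, 0, -3], 0],
    [0, [0, 0, -3], 0],
    [0, [0, 0, -1.5], 0],
    [0, [0, 0, -0.6], 0],
    [0, [0, 0, -0.3], 0],
    [0, [0, 0, 0], 0]
  ]
}}

```text
clock: 12.05
position: [0.4315, 0.0722, 0.1252]
ee_rot: [-0.5, 0.499, -0.5, 0.501]
contact_force: [0.5, -0.2, -0.4]
width: -0.0003
```

Call:
{"fn": "arm_command", "kwargs": {
  "commands": [
    [0, [0, 0, -0.2], 0],
    [0, [0, 0, 0], 0]
  ]
}}

```text
clock: 12.25
position: [0.4314, 0.0722, 0.1234]
ee_rot: [-0.5, 0.499, -0.5, 0.501]
contact_force: [1.0, 0.3, -0.1]
width: 0.0001
```

Call:
{"fn": "arm_command", "kwargs": {
  "commands": [
    [0, [0, 0, -0.2], 0],
    [0, [0, 0, 0], 0]
  ]
}}

```text
clock: 12.45
position: [0.4309, 0.0722, 0.1209]
ee_rot: [-0.5, 0.499, -0.5, 0.501]
contact_force: [-0.3, -0.1, 0.4]
width: -0.0007
```

Call:
{"fn": "arm_command", "kwargs": {
  "commands": [
    [0, [0, 0, -0.15], 0],
    [0, [0, 0, 0], 0]
  ]
}}

```text
clock: 12.65
position: [0.4311, 0.0722, 0.1198]
ee_rot: [-0.5, 0.499, -0.5, 0.501]
contact_force: [-1.1, 0.2, 4.8]
width: 0.0001
```

Call:
{"fn": "arm_command", "kwargs": {
  "commands": [
    [0, [0, 0, -0.1], 0],
    [0, [0, 0, 0], 0]
  ]
}}

```text
clock: 12.85
position: [0.4311, 0.0722, 0.1197]
ee_rot: [-0.5, 0.499, -0.5, 0.501]
contact_force: [-3.8, 0.3, 12.1]
width: -0.0005
```

Call:
{"fn": "arm_command", "kwargs": {
  "commands": [
    [0, [0, 0, 2], 0],
    [0, [0, 0, 4], 0],
    [0, [0, 0, 4.5], 0],
    [0, [0, 0, 4.5], 0],
    [0, [0, -4, 2], 0],
    [0, [0, -4, 0], 0],
    [0, [0, -4.5, 0], 0],
    [0, [0, -4.5, 0], 0],
    [0, [-1, -4.5, 0], 0],
    [0, [-1, -4.5, 0], 0],
    [0, [-1, -4.5, 0], 0],
    [0, [0, 0, 0], 0]
  ]
}}

```text
clock: 14.05
position: [0.3999, -0.2382, 0.2879]
ee_rot: [-0.497, 0.499, -0.502, 0.503]
contact_force: [-1.3, 0.6, -0.7]
width: -0.0003
```

```bash
python3 look.py s10; python3 lidz.py s10
python3 - <<'E'
from rig import manip
from h import *
np.set_printoptions(precision=4,suppress=True)
d2=np.load("s10.npz");V=cloud(d2)
d=manip.get_image("top");W=cloud(d);cv2.imwrite("pics/top1.png",d["pixels"][:,:,::-1])
for n,(x,y),(zl,zh) in [("tube",(.515,.26),(.1,.13)),("petri",(.437,.251),(.01,.03)),("vial",(.529,-.092),(.05,.08)),("beaker",(.43,-.105),(.01,.08))]:
  for U in(W,V):
    m=(abs(U[...,0]-x)<.05)&(abs(U[...,1]-y)<.045)&(U[...,2]>zl)&(U[...,2]<zh);k=U[m]
    if len(k):print(n,len(k),(k.min(0)+k.max(0))/2)
m=(W[...,2]>0.09)&(W[...,2]<.12)&(abs(W[...,0]-.48)<.12)&(abs(W[...,1]-.075)<.13)
print("lid",cv2.minAreaRect(W[m][:,:2].astype(np.float32)))
E
```

```text
14.05 [ 0.3999 -0.2382  0.2879] [-1.27  0.62 -0.67] [ 0.   -0.08 -0.03]
0.4 410 0.0949 [0.087  0.1026]
0.42 535 0.1026 [0.0996 0.1049]
0.44 508 0.1012 [0.0993 0.1042]
0.46 487 0.101 [0.0991 0.1039]
0.48 459 0.1008 [0.0988 0.1028]
0.5 457 0.1009 [0.099  0.1039]
0.52 431 0.1009 [0.099  0.1038]
0.54 465 0.1009 [0.0989 0.1044]
0.56 119 0.1013 [0.099  0.1045]
tube 123 [0.5198 0.2597 0.1117]
tube 190 [0.5174 0.2629 0.1091]
petri 329 [0.44   0.2511 0.0154]
petri 511 [0.4377 0.2534 0.0148]
vial 56 [ 0.5347 -0.0944  0.0584]
vial 52 [ 0.5317 -0.0925  0.0583]
beaker 131 [ 0.4207 -0.0925  0.0412]
beaker 504 [ 0.4195 -0.0915  0.0399]
lid ((0.47833266854286194, 0.07775906473398209), (0.20992615818977356, 0.16616182029247284), 88.79248809814453)
```

View pics/s10.png

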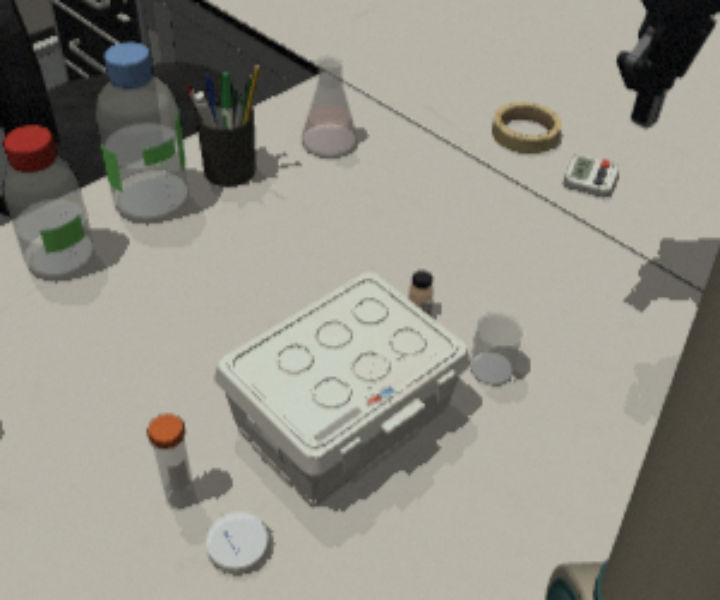

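The lid is shut and level at (345,365), the four bystanders haven't moved, and the arm is clear at upper right. Handing in now.

```bash
python3 -c "
from rig import manip
print(manip.sign_off())"
```

```text
the job is handed in; nothing more can be done
None
```

The cooler is closed up: the flap was folded flat first, then the lid was pushed shut over it, and the job is handed in after about 14 s on the clock.

- **Flap:** I pushed it over with the closed fingertips and pressed it down with about 5 N. Before I touched the lid, the camera showed it level at z ≈ 0.080 m.
- **Lid:** I pushed it forward from behind until it sank on its own, then pressed its front edge to confirm. It held firm at z ≈ 0.103 m, the stated shut height, and the press peaked at about 12 N. Camera depth put its top level at 0.101–0.103 m.
- **Surroundings:** The vial, beaker, dish and tube measured within about 2 mm of where they started, which is within measurement error. The cooler looks unmoved in the images. I didn't measure its position as precisely, because the shut lid hides the rim I measured at the start.
- **Arm:** It ended clear, about 0.2 m to the right of the cooler, touching nothing.

No check failed or disagreed.

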